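# Make up two bone jewellery kits

### The arm

A 6-joint arm with a two-finger parallel gripper is mounted at the origin on the work surface. World frame = base frame: x ahead of the robot, y to its left, z up, the work surface at z = 0. Lengths are in m, angles in rad, forces in N, time in s.
With the tool pointing down it reaches from about 0.35 to 0.975 m from the base axis. Payload 17.4 kg.
Tool frame: the origin (TCP) lies at the very end of the fingers, on their centre line; the grasp point (between the pads) lies 19 mm behind it; z points along the fingers, x is the direction in which the jaws open and shut, and the axes are right-handed (so a half turn about z gives the same grasp; the last joint's range is limited). The gripper opens to 85 mm and grips with 20 to 120 N. Pads are 22 mm wide; open, the fingers measure 114 mm over their backs; the gripper's body (76 mm by 85 mm) begins 54 mm behind the grasp point. The pads swing forward as they close: fully open they stand 13 mm farther back than shut.
Start: joints at [-1.148, 0.116, 1.442, -0, 1.584, -0.038], TCP at [0.3, -0.605, 0.231] pointing down, gripper open.
Joint ranges: [-2.83, 2.83], [-0.83, 2.19], [0.07, 2.5], [-1.14, 4.28], [0.01, 3], [-2.97, 2.97]. Speed limits (rad/s): [1.89, 1.89, 2.22, 3.14, 3.14, 3.14].

### API

Orientations are given as a unit quaternion [x, y, z, w].
In Python, from rig import get_obs, eyes, order gives the robot as it stands.
- The arm moves only by the tool servo_tool, never from a script. Its argument "moves" is a list of rows, each a list of 2 entries, a list of its own where there are three numbers: the shift along the tool's x, y, z in units of 80 cm (1.0 is 80 cm), then the turn, a rotation vector about the tool's x, y, z in units of 90 degrees (1.0 is 90 degrees). In form: [[[tx, ty, tz], [ax, ay, az]], ...]. A call has 1 to 10 rows; each row shifts and turns the commanded pose from where the row before left it, along the tool's axes as they then stand; what a row does not reach is not made up. A row lasts 1/12 s, in which the tool goes at most 41.7 mm and 7.16 degrees, less where a joint would pass 70% of its speed; a pose out of reach is approached as far as the arm can. A call with a number of a shift or a turn outside -1 to 1 is refused whole. A call with a gripper value outside its range is refused whole. "grip" is the closure, from -1 (fully open) to 1 (shut), set as the call begins (left out, the last holds). The fingers move at their own pace and stop on an object; "newtons" is the grip in N (left out, the last holds). Time passes only in rows, so rows that do not move let the fingers close. It gives the time, the measured TCP pose, the force and the opening at its end, in the units of the state.
- get_obs(): the state, without advancing time (a new reading comes with each control period).
- eyes.grab_frame(name): name is "scene" or "top"; returns (picture, depth): 384x512x3 uint8, red, green, blue; 384x512 float32, m along the optical axis (not along the pixel's ray), 0 where there is no reading.
- eyes.get_calibration(name): a dict with "vertical_fov" (degrees; the focal length in pixels is half the picture's height over the tangent of half this angle, whatever the lens; pixels are square), "cx", "cy" (the principal point, pixels), "R" (3x3) and "t" (3): a world point X has camera coordinates R X + t. Camera axes: x right, y down, z forward; pixel columns grow to the right and rows downward; lengths in m; the calibration is good to about 2 mm. A picture is of the moment at which its call begins. get_calibration takes no time and is no camera call.
- order.finish_job(): hands the job in, once; it reports no verdict.
The state is a dict: "time_s": time; "qpos": joint angles; "joint_velocities": joint speeds; "effort": joint torques, N m; "tool_pos": TCP position; "tcp_rot": TCP orientation; "wrist_force": force on the tool from outside, world axes, zero at the start; "ft_torque": the same for the moment, N m; "finger_gap": finger opening in m.
Only numpy, scipy, OpenCV 4.12 (cv2) and the standard library are available. Lean on these libraries where they do the work, as an engineer would, in place of code of your own. Each camera call takes 0.05 s, during which the arm holds its last target. There are 200 camera calls.

### The job

Make up two jewellery kits from the bone blanks lying on the bench: put the large disc, the ring and the bar (a pendant and its clasp) in the three-compartment tray, and the teardrop and the small disc in the two-compartment tray, one piece lying flat in each compartment, in any order. Set each piece down in its tray rather than dropping it, and leave the square blank, the brush and the hand drill where they are.

Things in the scene. Friction and masses are not known exactly. Their poses are not given: they have to be found in the camera images.
- large_disc: plain round disc, 46 mm in diameter; loose, cream bone, 12 mm thick, lying flat on the bench, origin at the centre of its underside, z up; 25 to 50 g
- ring: round ring, 40 mm outside diameter with a 20 mm hole through it; loose, cream bone, 12 mm thick, lying flat on the bench, origin at the centre of its underside, z up (in the middle of the hole)
- bar: short straight bar (clasp toggle), 54 mm long (its x axis) and 14 mm wide (its y axis); loose, cream bone, 12 mm thick, lying flat on the bench, origin at the centre of its underside, z up
- teardrop: teardrop: a round end 34 mm in diameter tapering to a point, 49 mm long in all; loose, cream bone, 12 mm thick, lying flat on the bench, z up; origin on the underside at the centre of the ROUND END; x axis towards the point, which is 32 mm from the origin (round end 17 mm the other way); 34 mm wide along y at the origin, best gripped there
- small_disc: plain round disc, 26 mm in diameter; loose, cream bone, 12 mm thick, lying flat on the bench, origin at the centre of its underside, z up; 8 to 17 g
- square: square blank, 36 x 36 mm (sides along its x and y axes); loose, cream bone, 12 mm thick, lying flat on the bench, origin at the centre of its underside, z up; a spare that belongs to neither kit
- tray3: the three-compartment kit tray: shallow charcoal plastic, open-topped, fixed to the bench; outside 256 (its x) x 108 (its y) x 28 mm high; walls, dividers and floor 4 mm thick; origin at the centre of its underside, inner floor 4 mm above it; three equal compartments in a row along x, each 80 (x) x 100 (y) mm inside, centred at x = -84, 0 and +84 mm, y = 0
- tray2: the two-compartment kit tray: shallow charcoal plastic, open-topped, fixed to the bench; outside 172 (its x) x 108 (its y) x 28 mm high; walls, dividers and floor 4 mm thick; origin at the centre of its underside, inner floor 4 mm above it; two equal compartments in a row along x, each 80 (x) x 100 (y) mm inside, centred at x = -42 and +42 mm, y = 0
- brush: bystander: bench brush standing on its black bristles beyond the stock; wooden back 50 mm (x) x 150 mm (y), 55 mm high, with a handle to 190 mm along its +y axis; origin under the middle of the back; loose
- drill: bystander: hand-cranked drill lying on the bench to the robot's right, red handle, blue gear wheel 100 mm across; 335 mm long along its x axis, 84 mm high at the crank knob; origin at bench height under its middle; loose

How it is judged:
By the outcome, as a careful person would: the job done as asked, in the order asked, and still so for the second after the job is handed in, with the robot touching nothing.
It also fails if it takes over 112 s, if anything falls off the work surface, if the arm or the gripper's body presses on something with over 40 N, if the wrist force passes 120 N, or if a joint passes its speed limit or range.

## Working session

There is one attempt and no reset: what is moved stays moved. The work goes in short steps, Python scripts to look and compute and a tool call to move; the robot and the scene stay as the last step left them, time stands still between calls to the robot, and variables do not carry over. Pictures are saved under pics/ and viewed, about 12 in all and at most 16, crops included, and the job is handed in when it is done.

Besides the shell and the picture viewer there is one more tool, called after ">>>" by a JSON object that holds its "fn" and its "kwargs", one argument or row to a line. servo_tool: Moves the arm, as the interface text tells. Shifts and turns lie within -1 to 1; 1 stands for 80 cm of shift or 90 degrees of turn. Its arguments: {"type":"object","properties":{"moves":{"type":"array","items":{"type":"array"}},"grip":{"type":"number"},"newtons":{"type":"number"}},"required":["moves"]}

```bash
mkdir -p pics; ls; python3 - <<'E'
from rig import get_obs, eyes
import cv2,numpy as np
o=get_obs();print({k:np.round(v,3) for k,v in o.items()})
for n in("top","scene"):
    p,d=eyes.grab_frame(n);np.savez(f"pics/{n}0.npz",p=p,d=d);cv2.imwrite(f"pics/{n}0.png",cv2.resize(p[:,:,::-1],(800,600)))
    print(n,eyes.get_calibration(n))
E
```

```text
pics
{'time_s': np.float64(0.0), 'qpos': array([-1.148,  0.117,  1.442,  0.   ,  1.584, -0.038]), 'joint_velocities': array([ 0.   , -0.002, -0.002, -0.002,  0.   ,  0.001]), 'effort': array([-2.0000e-03, -7.3200e+01, -6.3247e+01,  0.0000e+00,  6.0000e-03,
        0.0000e+00]), 'tool_pos': array([ 0.3  , -0.604,  0.231]), 'tcp_rot': array([ 0.85 , -0.527, -0.   , -0.   ]), 'wrist_force': array([ 0.674,  0.855, -0.607]), 'ft_torque': array([-0.009, -0.012,  0.012]), 'finger_gap': np.float64(0.086)}
top {'vertical_fov': 53.22096712725765, 'cx': 254.05437448507533, 'cy': 186.49200152647623, 'R': array([[ 0.01165132, -0.99951177,  0.02899084],
       [-0.98479678, -0.01649548, -0.1729254 ],
       [ 0.17331919, -0.02653528, -0.98450817]]), 't': array([-0.12230276,  0.60555541,  0.80250815])}
scene {'vertical_fov': 51.14534769457564, 'cx': 254.93174835270057, 'cy': 186.56289151314132, 'R': array([[-0.5740211 ,  0.81881402,  0.00658664],
       [ 0.62160839,  0.44097998, -0.64740997],
       [-0.53301294, -0.36753267, -0.76211347]]), 't': array([ 0.45628157, -0.32147313,  1.47712251])}
```

View pics/top0.png

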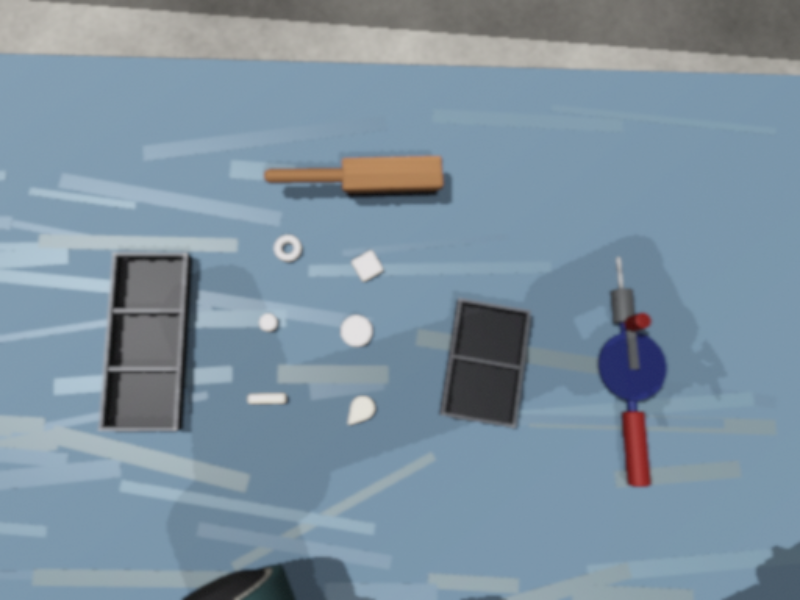

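View pics/scene0.png

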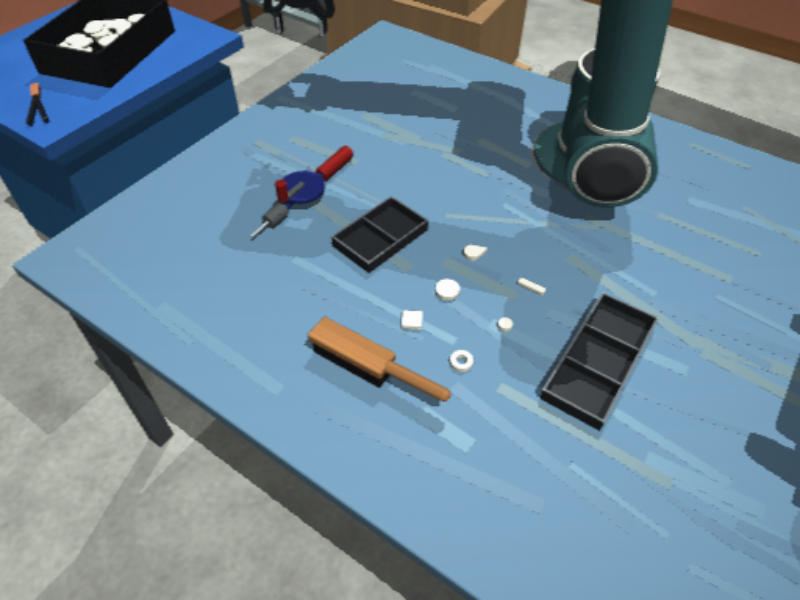

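The top view shows, at 800x600 scale: tray3 (145,340), tray2 (487,362), ring (288,248), square (367,265), small disc (268,323), large disc (356,330), bar (267,399), teardrop (361,410, with its point to the lower left), brush (390,174) and drill (632,370). The scene view agrees with this layout.

```bash
cat > h.py <<'E'
import numpy as np,cv2
from rig import get_obs, eyes
from scipy.spatial.transform import Rotation as Ro
def ray(n,uv,z):
    c=eyes.get_calibration(n);f=192/np.tan(np.radians(c["vertical_fov"]/2));R=np.array(c["R"]);t=np.array(c["t"])
    uv=np.asarray(uv,float).reshape(-1,2)
    d=np.c_[(uv[:,0]-c["cx"])/f,(uv[:,1]-c["cy"])/f,np.ones(len(uv))]@R
    o=-R.T@t
    return (o+d*((z-o[2])/d[:,2])[:,None])[:,:2]
def blobs(n,p,kind):
    h=cv2.cvtColor(p,cv2.COLOR_RGB2HSV).astype(int)
    if kind=="bone": m=(h[...,1]<60)&(h[...,2]>165); z=.012; lo,hi=.0002,.004
    else: m=(h[...,2]<105)&(h[...,1]<80); z=.028; lo,hi=.012,.05
    m=m.astype(np.uint8)
    if kind!="bone": m=cv2.morphologyEx(m,cv2.MORPH_CLOSE,np.ones((3,3)))
    out=[]
    for c in cv2.findContours(m,cv2.RETR_EXTERNAL,cv2.CHAIN_APPROX_NONE)[0]:
        if len(c)<8: continue
        w=ray(n,c,z).astype(np.float32)
        a=cv2.contourArea(w)
        if lo<a<hi and .25<w[:,0].mean()<1 and abs(w[:,1].mean())<.5: out.append((w,a,c.reshape(-1,2).mean(0)))
    return out
E
python3 - <<'E'
from h import *
for n in("top","scene"):
  q=np.load(f"pics/{n}0.npz");p,d=q["p"],q["d"]
  for k in("bone","tray"):
    for w,a,uv in blobs(n,p,k):
        r=cv2.minAreaRect(w*1000);b=cv2.boxPoints(r)
        M=cv2.moments(w.reshape(-1,1,2)*1000)
        cen=np.array([M['m10'],M['m01']])/M['m00']
        print(n,k,uv.round(),"rect c",np.round(r[0]),"size",np.round(r[1]),"ang",round(r[2],1),"centroid",cen.round(),"area",round(a*1e6))
        if k=="tray":print("   ",np.round(b).tolist())
E
```

```text
top bone [139. 340.] rect c [272. 132.] size [50. 13.] ang 84.3 centroid [272. 137.] area 323
top bone [ 14. 338.] rect c [273. 399.] size [63. 14.] ang 86.0 centroid [273. 399.] area 727
top bone [366. 272.] rect c [ 420. -370.] size [124.   8.] ang 88.9 centroid [ 421. -364.] area 581
top bone [230. 262.] rect c [442. -61.] size [35. 44.] ang 18.8 centroid [441. -63.] area 1063
top bone [170. 254.] rect c [456.  74.] size [13. 54.] ang 0.7 centroid [456.  73.] area 655
top bone [136. 240.] rect c [488. 151.] size [25. 53.] ang 0.8 centroid [488. 151.] area 1186
top bone [208. 243.] rect c [479. -14.] size [145.  49.] ang 88.2 centroid [483.  -5.] area 3720
top bone [240. 171.] rect c [658. -82.] size [ 49. 208.] ang 8.8 centroid [652. -69.] area 3618
top bone [183. 158.] rect c [681.  54.] size [44. 42.] ang 2.7 centroid [681.  54.] area 1426
top bone [164. 108.] rect c [801. 103.] size [89. 30.] ang 85.8 centroid [803. 118.] area 1489
top bone [134.  92.] rect c [842. 178.] size [ 25. 210.] ang 9.0 centroid [841. 187.] area 3951
top tray [311. 232.] rect c [ 509. -246.] size [115.
[... 444 characters left out ...]
456.  73.] size [15. 55.] ang 1.5 centroid [456.  74.] area 627
scene bone [286. 184.] rect c [557. -55.] size [46. 50.] ang 85.6 centroid [556. -54.] area 1709
scene bone [304. 160.] rect c [441. -65.] size [37. 46.] ang 86.2 centroid [442. -63.] area 1068
scene bone [311. 140.] rect c [346. -91.] size [  9. 164.] ang 28.5 centroid [345. -90.] area 699
scene tray [382. 231.] rect c [546. 245.] size [269. 108.] ang 1.4 centroid [547. 246.] area 27045
    [[410.0, 296.0], [413.0, 188.0], [682.0, 195.0], [679.0, 302.0]]
scene tray [243. 149.] rect c [ 521. -236.] size [124. 185.] ang 80.8 centroid [ 522. -237.] area 21404
    [[420.0, -283.0], [602.0, -312.0], [622.0, -190.0], [440.0, -160.0]]
```

```bash
python3 - <<'E'
from h import *
q=np.load("pics/top0.npz");p,d=q["p"],q["d"]
# trays by height from depth
c=eyes.get_calibration("top");f=192/np.tan(np.radians(c["vertical_fov"]/2))
v,u=np.mgrid[:384,:512]
P=np.stack([(u-c["cx"])/f*d,(v-c["cy"])/f*d,d],-1)
W=(P-np.array(c["t"]))@np.array(c["R"])
z=W[...,2];print("bench z",np.median(z[250:300,100:300]),"tray floor",z[232,92],z[250,300])
m=((z>.018)&(z<.034)&(d>0)).astype(np.uint8)
for cn in cv2.findContours(m,cv2.RETR_EXTERNAL,cv2.CHAIN_APPROX_NONE)[0]:
    w=ray("top",cn,.028).astype(np.float32);r=cv2.minAreaRect(w*1000)
    if min(r[1])>60: print(np.round(r[0],1),np.round(r[1]),round(r[2],1),cn.reshape(-1,2).mean(0).round(),cv2.boxPoints(r).round().tolist())
# pieces by height
m=((z>.007)&(z<.017)&(d>0)).astype(np.uint8)
m[:, :125]=0;m[:,275:]=0
for cn in cv2.findContours(m,cv2.RETR_EXTERNAL,cv2.CHAIN_APPROX_NONE)[0]:
    w=ray("top",cn,.012).astype(np.float32)*1000;a=cv2.contourArea(w)
    if a<250: continue
    r=cv2.minAreaRect(w);M=cv2.moments(w.reshape(-1,1,2));ce=np.array([M['m10'],M['m01']])/M['m00']
    k=w[np.argmax(np.linalg.norm(w-ce,axis=1))]-ce
    print(cn.reshape(-1,2).mean(0).round(),"cen",ce.round(1),"rect",np.round(r[0],1),np.round(r[1]),round(r[2],1),"area",round(a),"far",k.round(),np.degrees(np.arctan2(k[1],k[0])).round())
h=cv2.cvtColor(q["p"],cv2.COLOR_RGB2HSV)
for n in("top","scene"):
  p=np.load(f"pics/{n}0.npz")["p"]
  for w,a,uv in blobs(n,p,"bone"):
    ce=w.mean(0)
    if abs(ce[0]-.441)<.01 and abs(ce[1]+.063)<.01:
        M=cv2.moments(w.reshape(-1,1,2)*1000);ce=np.array([M['m10'],M['m01']])/M['m00'];k=w*1000-ce;k=k[np.argmax(np.linalg.norm(k,axis=1))]
        print(n,ce,k,np.degrees(np.arctan2(k[1],k[0])))
E
```

```text
bench z 0.0012349947482972604 tray floor 0.007767045085585312 0.0006857282038826478
[ 511.4 -245.2] [109. 172.] 81.0 [311. 232.] [[418.0, -286.0], [588.0, -313.0], [605.0, -205.0], [435.0, -178.0]]
[536.1 246.9] [255. 112.] 0.8 [ 93. 219.] [[408.0, 301.0], [410.0, 189.0], [664.0, 193.0], [663.0, 305.0]]
[231. 262.] cen [440.7 -65.2] rect [441.6 -62.4] [33. 43.] 18.8 area 934 far [-21.  18.] 139.0
[171. 255.] cen [455.2  72. ] rect [455.2  71.4] [11. 54.] 0.7 area 585 far [ -3. -28.] -96.0
[228. 211.] cen [555.4 -55.3] rect [555.  -56.3] [44. 44.] 1.6 area 1492 far [ -1. -23.] -93.0
[172. 206.] cen [565.9  75.1] rect [565.7  75.6] [23. 25.] 0.9 area 466 far [11.  7.] 31.0
[235. 170.] cen [654.2 -69.6] rect [654.2 -69.5] [37. 36.] 30.8 area 1179 far [24. -6.] -15.0
[184. 158.] cen [679.4  51.6] rect [680.   51.6] [38. 38.] 28.6 area 1124 far [-21.  -1.] -178.0
top [441.08116766 -62.89807996] [-21.12135931  15.88330183] 143.0567654688499
scene [442.39332011 -62.6689139 ] [-23.19294169  14.61407   ] 147.78462169373913
```

Piece and tray sizes match the spec: tray3 centre is (536,247) with yaw 0.8°, and tray2 centre is (511,-245) with yaw -9°. I'll set out for the large disc.

>>> {"fn": "servo_tool", "kwargs": {
  "moves": [
    [[-0.0315,-0.0395,0],[0,0,0]],
    [[-0.0315,-0.0395,0],[0,0,0]],
    [[-0.0315,-0.0395,0],[0,0,0]],
    [[-0.0315,-0.0395,0],[0,0,0]],
    [[-0.0315,-0.0395,0],[0,0,0]],
    [[-0.0315,-0.0395,0],[0,0,0]],
    [[-0.0315,-0.0395,0],[0,0,0]],
    [[-0.0315,-0.0395,0],[0,0,0]],
    [[-0.0315,-0.0395,0],[0,0,0]],
    [[-0.0315,-0.0395,0],[0,0,0]]
  ],
  "grip": -0.4,
  "newtons": 30
}}

```text
time_s: 0.93
tool_pos: [0.4714, -0.2364, 0.2312]
tcp_rot: [0.85, -0.527, 0.0, 0.0]
wrist_force: [-0.1, -0.6, -0.1]
finger_gap: 0.0598
```

>>> {"fn": "servo_tool", "kwargs": {
  "moves": [
    [[-0.0315,-0.0395,0],[0,0,0]],
    [[-0.0315,-0.0395,0],[0,0,0]],
    [[-0.0315,-0.0395,0],[0,0,0]],
    [[-0.0315,-0.0395,0],[0,0,0]],
    [[-0.0315,-0.0395,0],[0,0,0]],
    [[0,0,0.045],[0,0,0.0733]],
    [[0,0,0.045],[0,0,0.0733]],
    [[0,0,0.045],[0,0,0.0733]],
    [[0,0,0.02],[0,0,0.0733]],
    [[0,0,0],[0,0,0]]
  ]
}}

```text
time_s: 1.77
tool_pos: [0.5545, -0.0548, 0.1026]
tcp_rot: [-0.705, 0.709, 0.003, -0.002]
wrist_force: [0.4, 0.1, -1.4]
finger_gap: 0.0596
```

>>> {"fn": "servo_tool", "kwargs": {
  "moves": [
    [[0,-0.002,0.045],[0,0,0]],
    [[0,0,0.04],[0,0,0]],
    [[0,0,0.025],[0,0,0]],
    [[0,0,0.01],[0,0,0]],
    [[0,0,0],[0,0,0]],
    [[0,0,0],[0,0,0]]
  ]
}}

```text
time_s: 2.27
tool_pos: [0.5591, -0.0554, 0.013]
tcp_rot: [0.708, -0.706, 0.001, -0.0]
wrist_force: [0.2, -0.1, 1.2]
finger_gap: 0.0598
```

```bash
python3 - <<'E'
from h import *
o=get_obs();print(o["tool_pos"],o["finger_gap"],o["wrist_force"])
p,d=eyes.grab_frame("scene");cv2.imwrite("pics/a1.png",cv2.resize(p[130:240,220:370,::-1],(750,550),interpolation=cv2.INTER_CUBIC))
E
```

```text
[ 0.55905542 -0.05541337  0.01302338] 0.05981944397352972 [ 0.15718953 -0.05811563  1.16788243]
```

View pics/a1.png

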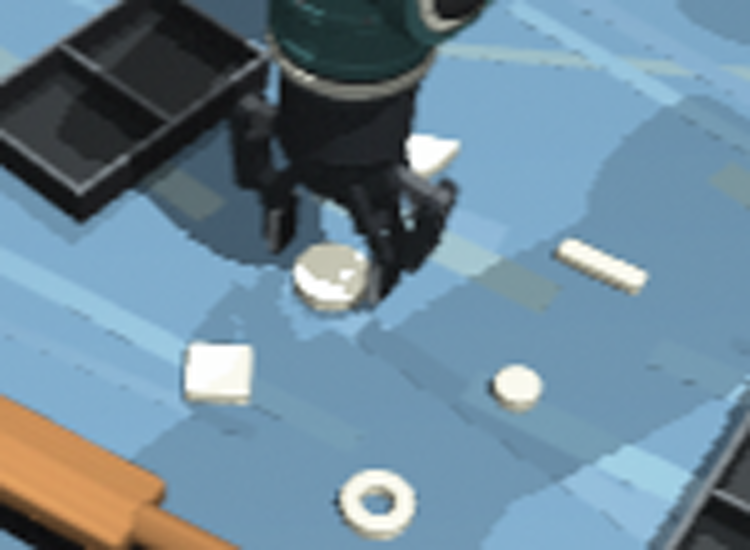

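The fingers straddle the large disc at about (330,275) in the crop, but they are still high. I'll lower the last 9 mm, nudge 2 mm in x and close.

>>> {"fn": "servo_tool", "kwargs": {
  "moves": [
    [[0,0.0025,0.0115],[0,0,0]],
    [[0,0,0],[0,0,0]]
  ]
}}

```text
time_s: 2.48
tool_pos: [0.5561, -0.0553, 0.002]
tcp_rot: [0.707, -0.707, 0.0, -0.0]
wrist_force: [-0.7, -0.6, -1.1]
finger_gap: 0.0599
```

>>> {"fn": "servo_tool", "kwargs": {
  "moves": [
    [[0,0,0],[0,0,0]],
    [[0,0,0],[0,0,0]],
    [[0,0,0],[0,0,0]],
    [[0,0,0],[0,0,0]],
    [[0,0,0],[0,0,0]]
  ],
  "grip": 1
}}

```text
time_s: 2.9
tool_pos: [0.5565, -0.0553, 0.0027]
tcp_rot: [0.707, -0.707, 0.0, -0.0]
wrist_force: [-2.3, -0.6, 6.2]
finger_gap: 0.0443
```

>>> {"fn": "servo_tool", "kwargs": {
  "moves": [
    [[0,0,-0.02],[0,0,0]],
    [[0,0,-0.03],[0,0,0]],
    [[-0.01,0,-0.03],[0,0,0]],
    [[-0.03,0.003,0],[0,0,0]],
    [[-0.042,0.003,0],[0,0,0]],
    [[-0.042,0.003,0],[0,0,0]],
    [[-0.042,0.003,0],[0,0,0]],
    [[-0.042,0.003,0],[0,0,0]],
    [[-0.042,0.003,0],[0,0,0]],
    [[-0.042,0.003,0],[0,0,0]]
  ]
}}

```text
time_s: 3.73
tool_pos: [0.539, 0.18, 0.0662]
tcp_rot: [0.707, -0.707, 0.0, -0.0]
wrist_force: [1.6, -0.7, -0.8]
finger_gap: 0.0442
```

>>> {"fn": "servo_tool", "kwargs": {
  "moves": [
    [[-0.04,0.003,0],[0,0,0]],
    [[-0.03,0,0],[0,0,0]],
    [[-0.0155,0,0],[0,0,0]],
    [[0,0,0],[0,0,0]],
    [[0,0,0],[0,0,0]]
  ]
}}

```text
time_s: 4.15
tool_pos: [0.5369, 0.2466, 0.0659]
tcp_rot: [0.708, -0.707, 0.0, 0.0]
wrist_force: [0.6, 0.7, 0.9]
finger_gap: 0.0443
```

```bash
python3 - <<'E'
from h import *
o=get_obs();print(o["tool_pos"],o["finger_gap"],o["wrist_force"])
p,d=eyes.grab_frame("scene");cv2.imwrite("pics/a2.png",cv2.resize(p[130:290,290:450,::-1],(600,600),interpolation=cv2.INTER_CUBIC))
E
```

```text
[0.53686518 0.24663064 0.0658728 ] 0.044336454029516636 [0.56248789 0.73396587 0.90251881]
```

View pics/a2.png

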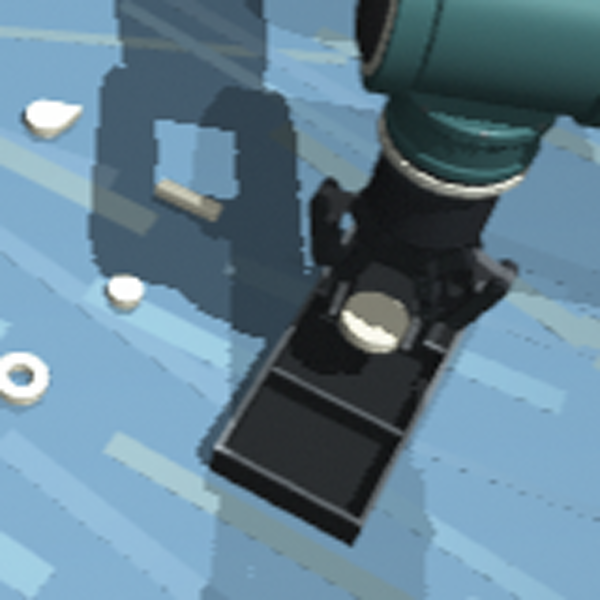

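The disc is held flat over the middle compartment, at (375,320) in the crop. Lowering it.

>>> {"fn": "servo_tool", "kwargs": {
  "moves": [
    [[0,0,0.03],[0,0,0]],
    [[0,0,0.025],[0,0,0]],
    [[0,0,0.012],[0,0,0]],
    [[0,0,0.006],[0,0,0]],
    [[0,0,0],[0,0,0]],
    [[0,0,0],[0,0,0]]
  ]
}}

```text
time_s: 4.7
tool_pos: [0.5374, 0.2462, 0.0084]
tcp_rot: [-0.707, 0.707, -0.0, 0.0]
wrist_force: [-0.0, -0.3, -0.8]
finger_gap: 0.0444
```

>>> {"fn": "servo_tool", "kwargs": {
  "moves": [
    [[0,0,0.0018],[0,0,0]],
    [[0,0,0],[0,0,0]],
    [[0,0,0],[0,0,0]]
  ]
}}

```text
time_s: 4.95
tool_pos: [0.5372, 0.2467, 0.0067]
tcp_rot: [0.707, -0.707, 0.0, -0.0]
wrist_force: [0.7, -1.1, 1.2]
finger_gap: 0.0441
```

>>> {"fn": "servo_tool", "kwargs": {
  "moves": [
    [[0,0,0],[0,0,0]],
    [[0,0,0],[0,0,0]],
    [[0,0,0],[0,0,0]],
    [[0,0,0],[0,0,0]]
  ],
  "grip": -0.27
}}

```text
time_s: 5.28
tool_pos: [0.5369, 0.2468, 0.0063]
tcp_rot: [0.707, -0.707, -0.0, -0.0]
wrist_force: [0.1, 0.3, 0.3]
finger_gap: 0.0542
```

>>> {"fn": "servo_tool", "kwargs": {
  "moves": [
    [[0,0,-0.025],[0,0,0]],
    [[0,0,-0.03],[0,0,0]],
    [[0,0,-0.02],[0,0,0]],
    [[0.02,-0.015,0],[0,0,0]],
    [[0.04,-0.03,0],[0,0,0]],
    [[0.04,-0.03,0],[0,0,0]],
    [[0.04,-0.03,0],[0,0,0]],
    [[0.04,-0.03,0],[0,0,0]],
    [[0.04,-0.03,0],[0,0,0]],
    [[0.0225,-0.014,0],[0,0,0]]
  ]
}}

```text
time_s: 6.12
tool_pos: [0.6821, 0.0494, 0.0662]
tcp_rot: [-0.707, 0.708, -0.0, 0.0]
wrist_force: [-0.0, 0.3, -0.2]
finger_gap: 0.0543
```

>>> {"fn": "servo_tool", "kwargs": {
  "moves": [
    [[0,0,0.01],[0,0,0]],
    [[0,0,0.025],[0,0,0]],
    [[0,0,0.02],[0,0,0]],
    [[0,0,0],[0,0,0]],
    [[0,0,0],[0,0,0]]
  ]
}}

```text
time_s: 6.53
tool_pos: [0.6796, 0.0531, 0.0216]
tcp_rot: [0.707, -0.707, -0.001, 0.001]
wrist_force: [-0.3, -0.0, 0.9]
finger_gap: 0.0545
```

>>> {"fn": "servo_tool", "kwargs": {
  "moves": [
    [[0,-0.001,0.014],[0,0,0]],
    [[0,0,0.009],[0,0,0]],
    [[0,0,0],[0,0,0]],
    [[0,0,0],[0,0,0]]
  ]
}}

```text
time_s: 6.87
tool_pos: [0.6808, 0.0529, 0.0036]
tcp_rot: [0.707, -0.707, -0.0, 0.0]
wrist_force: [-0.2, -0.2, -0.3]
finger_gap: 0.0544
```

>>> {"fn": "servo_tool", "kwargs": {
  "moves": [
    [[0,0,0],[0,0,0]],
    [[0,0,0],[0,0,0]],
    [[0,0,0],[0,0,0]],
    [[0,0,0],[0,0,0]],
    [[0,0,0],[0,0,0]]
  ],
  "grip": 1
}}

```text
time_s: 7.28
tool_pos: [0.6814, 0.0528, 0.0047]
tcp_rot: [0.707, -0.707, 0.0, -0.0]
wrist_force: [-1.0, -0.5, 5.7]
finger_gap: 0.0382
```

>>> {"fn": "servo_tool", "kwargs": {
  "moves": [
    [[0,0,-0.02],[0,0,0]],
    [[0,0,-0.03],[0,0,0]],
    [[0,0,-0.025],[0,0,0]],
    [[-0.024,0.008,0],[0,0,0]],
    [[-0.04,0.013,0],[0,0,0]],
    [[-0.04,0.013,0],[0,0,0]],
    [[-0.04,0.013,0],[0,0,0]],
    [[-0.04,0.013,0],[0,0,0]],
    [[-0.04,0.012,0],[0,0,0]],
    [[-0.02,0.004,0],[0,0,0]]
  ]
}}

```text
time_s: 8.12
tool_pos: [0.6188, 0.251, 0.064]
tcp_rot: [0.708, -0.706, -0.0, -0.0]
wrist_force: [1.0, 0.5, -0.9]
finger_gap: 0.038
```

>>> {"fn": "servo_tool", "kwargs": {
  "moves": [
    [[0,0,0],[0,0,0]],
    [[0,0,0.02],[0,0,0]],
    [[0,0,0.02],[0,0,0]],
    [[0,0,0.015],[0,0,0]],
    [[0,0,0.006],[0,0,0]],
    [[0,0,0],[0,0,0]],
    [[0,0,0],[0,0,0]]
  ]
}}

```text
time_s: 8.7
tool_pos: [0.6205, 0.2476, 0.0154]
tcp_rot: [-0.707, 0.707, -0.0, -0.0]
wrist_force: [0.3, -0.1, -0.0]
finger_gap: 0.0378
```

>>> {"fn": "servo_tool", "kwargs": {
  "moves": [
    [[0,0,0.006],[0,0,0]],
    [[0,0,0.0034],[0,0,0]],
    [[0,0,0],[0,0,0]],
    [[0,0,0],[0,0,0]]
  ]
}}

```text
time_s: 9.03
tool_pos: [0.6207, 0.248, 0.0087]
tcp_rot: [0.707, -0.707, 0.0, -0.001]
wrist_force: [-0.8, -1.3, 5.3]
finger_gap: 0.0383
```

>>> {"fn": "servo_tool", "kwargs": {
  "moves": [
    [[0,0,0],[0,0,0]],
    [[0,0,0],[0,0,0]],
    [[0,0,0],[0,0,0]],
    [[0,0,0],[0,0,0]]
  ],
  "grip": -0.1
}}

```text
time_s: 9.37
tool_pos: [0.6201, 0.248, 0.0075]
tcp_rot: [0.707, -0.707, -0.0, 0.0]
wrist_force: [-1.0, 0.7, -0.1]
finger_gap: 0.0467
```

>>> {"fn": "servo_tool", "kwargs": {
  "moves": [
    [[0,0,-0.02],[0,0,0]],
    [[0,0,-0.03],[0,0,0]],
    [[0,0,-0.025],[0,0,0]],
    [[0.0313,0.0293,0],[0,0,0]],
    [[0.0313,0.0293,0],[0,0,0]],
    [[0.0313,0.0293,0],[0,0,0]],
    [[0.0313,0.0293,0],[0,0,0]],
    [[0.0313,0.0293,0],[0,0,0]],
    [[0.0313,0.0293,0],[0,0,0]],
    [[0.0313,0.0293,0],[0,0,0]]
  ]
}}

```text
time_s: 10.2
tool_pos: [0.4548, 0.0718, 0.0673]
tcp_rot: [0.707, -0.707, 0.0, -0.0]
wrist_force: [-0.0, -0.8, -0.0]
finger_gap: 0.0471
```

>>> {"fn": "servo_tool", "kwargs": {
  "moves": [
    [[0,0,0],[0,0,-0.077]],
    [[0,0,0],[0,0,-0.077]],
    [[0,0,0],[0,0,-0.077]],
    [[0,0,0],[0,0,-0.077]],
    [[0,0,0],[0,0,-0.077]],
    [[0,0,0],[0,0,-0.077]],
    [[0,0,0],[0,0,-0.077]],
    [[0,0,0],[0,0,-0.077]],
    [[0,0,0],[0,0,-0.077]],
    [[0,0,0],[0,0,-0.077]]
  ],
  "grip": 0.3
}}

```text
time_s: 11.03
tool_pos: [0.4561, 0.0727, 0.0676]
tcp_rot: [0.984, -0.177, 0.0, -0.0]
wrist_force: [1.2, 0.9, 0.2]
finger_gap: 0.0296
```

>>> {"fn": "servo_tool", "kwargs": {
  "moves": [
    [[0,0,0],[0,0,-0.077]],
    [[0,0,0],[0,0,-0.077]],
    [[0,0,0.015],[0,0,-0.077]],
    [[0,0,0.02],[0,0,-0.01]],
    [[0,0,0.02],[0,0,0]],
    [[0,0,0],[0,0,0]],
    [[0,0,0],[0,0,0]]
  ]
}}

```text
time_s: 11.62
tool_pos: [0.4557, 0.0726, 0.0233]
tcp_rot: [1.0, 0.009, -0.001, 0.0]
wrist_force: [0.4, 0.4, 1.1]
finger_gap: 0.0298
```

```bash
python3 - <<'E'
from h import *
o=get_obs();print(o["tool_pos"],Ro.from_quat(o["tcp_rot"]).as_matrix()[:,0])
p,d=eyes.grab_frame("scene");cv2.imwrite("pics/a3.png",cv2.resize(p[120:290,250:450,::-1],(705,600),interpolation=cv2.INTER_CUBIC))
E
```

```text
[0.4556963  0.07261082 0.02330632] [ 0.99984864  0.01733981 -0.00142064]
```

View pics/a3.png

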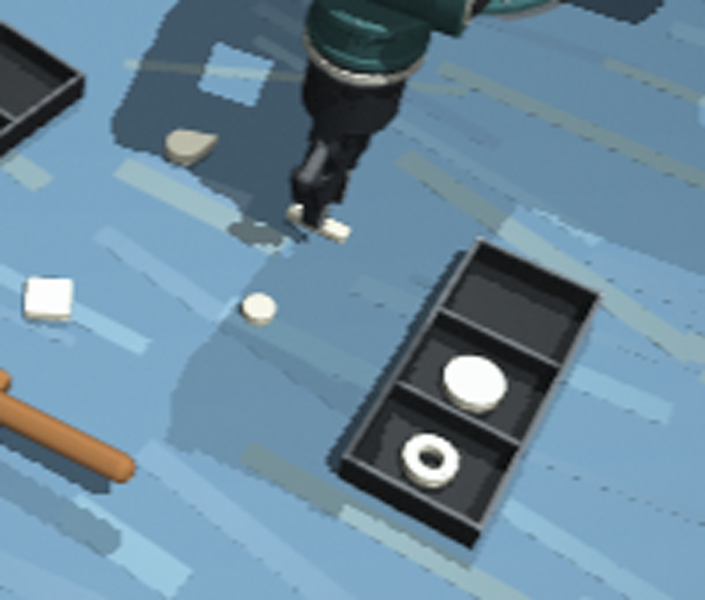

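The disc (475,382) and ring (430,460) lie flat in tray3, and the gripper straddles the bar at (318,222). Going down to grasp it.

>>> {"fn": "servo_tool", "kwargs": {
  "moves": [
    [[0,0,0.014],[0,0,0]],
    [[0,0,0.0104],[0,0,0]],
    [[0,0,0],[0,0,0]],
    [[0,0,0],[0,0,0]]
  ]
}}

```text
time_s: 12.0
tool_pos: [0.4558, 0.0726, 0.0035]
tcp_rot: [1.0, 0.009, -0.001, 0.0]
wrist_force: [0.5, -0.4, 0.2]
finger_gap: 0.03
```

>>> {"fn": "servo_tool", "kwargs": {
  "moves": [
    [[0,0,0],[0,0,0]],
    [[0,0,0],[0,0,0]],
    [[0,0,0],[0,0,0]],
    [[0,0,0],[0,0,0]],
    [[0,0,0],[0,0,0]]
  ],
  "grip": 1
}}

```text
time_s: 12.42
tool_pos: [0.4563, 0.0727, 0.0044]
tcp_rot: [1.0, 0.009, 0.0, -0.0]
wrist_force: [-0.0, 0.2, 3.9]
finger_gap: 0.0129
```

>>> {"fn": "servo_tool", "kwargs": {
  "moves": [
    [[0,0,-0.02],[0,0,0]],
    [[0,0,-0.03],[0,0,0]],
    [[0,0,-0.025],[0,0,0]],
    [[0,-0.02,0],[0,0,0]],
    [[0,-0.04,0],[0,0,0]],
    [[-0.003,-0.04,0],[0,0,0]],
    [[-0.003,-0.04,0],[0,0,0]],
    [[0,-0.04,0],[0,0,0]],
    [[0,-0.025,0],[0,0,0]],
    [[0,-0.012,0],[0,0,0]]
  ]
}}

```text
time_s: 13.25
tool_pos: [0.4479, 0.2483, 0.064]
tcp_rot: [1.0, 0.01, -0.0, -0.0]
wrist_force: [0.3, -0.7, 0.1]
finger_gap: 0.0127
```

>>> {"fn": "servo_tool", "kwargs": {
  "moves": [
    [[0,0,0],[0,0,0]],
    [[0,0,0.02],[0,0,0]],
    [[0,0,0.02],[0,0,0]],
    [[0,0,0.015],[0,0,0]],
    [[0,0,0.006],[0,0,0]],
    [[0,0,0],[0,0,0]],
    [[0,0,0],[0,0,0]]
  ]
}}

```text
time_s: 13.83
tool_pos: [0.4485, 0.2457, 0.0155]
tcp_rot: [1.0, 0.008, -0.0, 0.0]
wrist_force: [0.9, 0.6, -0.7]
finger_gap: 0.0128
```

>>> {"fn": "servo_tool", "kwargs": {
  "moves": [
    [[0.004,0,0.005],[0,0,0]],
    [[0,0,0.0044],[0,0,0]],
    [[0,0,0],[0,0,0]],
    [[0,0,0],[0,0,0]]
  ]
}}

```text
time_s: 14.17
tool_pos: [0.4522, 0.2463, 0.0083]
tcp_rot: [1.0, 0.009, 0.001, -0.0]
wrist_force: [2.8, -0.2, 3.9]
finger_gap: 0.0129
```

>>> {"fn": "servo_tool", "kwargs": {
  "moves": [
    [[0,0,0],[0,0,0]],
    [[0,0,0],[0,0,0]],
    [[0,0,0],[0,0,0]],
    [[0,0,0],[0,0,0]]
  ],
  "grip": 0.4
}}

```text
time_s: 14.5
tool_pos: [0.4513, 0.2461, 0.0075]
tcp_rot: [1.0, 0.009, -0.0, 0.0]
wrist_force: [1.0, -0.3, 0.2]
finger_gap: 0.0254
```

>>> {"fn": "servo_tool", "kwargs": {
  "moves": [
    [[0,0,-0.02],[0,0,0]],
    [[0,0,-0.03],[0,0,0]],
    [[0,0,-0.025],[0,0,0]],
    [[0.01,0.015,0],[0,0,0]],
    [[0.025,0.0375,0],[0,0,0]],
    [[0.025,0.0375,0],[0,0,0]],
    [[0.025,0.0375,0],[0,0,0]],
    [[0.025,0.0375,0],[0,0,0]],
    [[0.022,0.03,0],[0,0,0]],
    [[0.011,0.0175,0],[0,0,0]]
  ]
}}

```text
time_s: 15.33
tool_pos: [0.5702, 0.0757, 0.0676]
tcp_rot: [1.0, 0.008, 0.0, 0.0]
wrist_force: [-0.2, 1.1, 0.2]
finger_gap: 0.0256
```

>>> {"fn": "servo_tool", "kwargs": {
  "moves": [
    [[0,0,0],[0,0,0]],
    [[0,0,0.015],[0,0,0]],
    [[0,0,0.02],[0,0,0]],
    [[0,0,0.02],[0,0,0]],
    [[0,0,0],[0,0,0]],
    [[0,0,0],[0,0,0]]
  ],
  "grip": 0.05
}}

```text
time_s: 15.83
tool_pos: [0.5678, 0.0789, 0.0226]
tcp_rot: [1.0, 0.009, -0.001, 0.0]
wrist_force: [0.2, 0.8, 0.0]
finger_gap: 0.0407
```

>>> {"fn": "servo_tool", "kwargs": {
  "moves": [
    [[-0.002,0.003,0.014],[0,0,0]],
    [[0,0,0.0096],[0,0,0]],
    [[0,0,0],[0,0,0]],
    [[0,0,0],[0,0,0]]
  ]
}}

```text
time_s: 16.17
tool_pos: [0.567, 0.0758, 0.0045]
tcp_rot: [1.0, 0.009, -0.0, -0.0]
wrist_force: [0.1, -0.6, 0.1]
finger_gap: 0.0407
```

>>> {"fn": "servo_tool", "kwargs": {
  "moves": [
    [[0,0,0],[0,0,0]],
    [[0,0,0],[0,0,0]],
    [[0,0,0],[0,0,0]],
    [[0,0,0],[0,0,0]],
    [[0,0,0],[0,0,0]]
  ],
  "grip": 1
}}

```text
time_s: 16.58
tool_pos: [0.5677, 0.0758, 0.0054]
tcp_rot: [1.0, 0.009, 0.0, -0.0]
wrist_force: [0.5, 0.7, 5.5]
finger_gap: 0.0238
```

>>> {"fn": "servo_tool", "kwargs": {
  "moves": [
    [[0,0,-0.02],[0,0,0]],
    [[0,0,-0.03],[0,0,0]],
    [[0,0,-0.025],[0,0,0]],
    [[0,0.02,0],[0,0,0]],
    [[-0.003,0.04,0],[0,0,0]],
    [[-0.003,0.045,0],[0,0,0]],
    [[-0.003,0.045,0],[0,0,0]],
    [[-0.003,0.045,0],[0,0,0]],
    [[-0.003,0.045,0],[0,0,0]],
    [[-0.003,0.045,0],[0,0,0]]
  ]
}}

```text
time_s: 17.42
tool_pos: [0.5564, -0.1541, 0.0648]
tcp_rot: [1.0, 0.009, 0.0, 0.0]
wrist_force: [0.1, -0.0, 0.2]
finger_gap: 0.0239
```

>>> {"fn": "servo_tool", "kwargs": {
  "moves": [
    [[-0.004,0.045,0],[0,0,0]],
    [[-0.003,0.04,0],[0,0,0]],
    [[0,0.03,0],[0,0,0]],
    [[0,0.01,0],[0,0,0.055]],
    [[0,0,0],[0,0,0.056]],
    [[0,0,0.02],[0,0,0]],
    [[0,0,0.02],[0,0,0]],
    [[0,0,0.01],[0,0,0]],
    [[0,0,0],[0,0,0]],
    [[0,0,0],[0,0,0]]
  ]
}}

```text
time_s: 18.25
tool_pos: [0.5529, -0.2524, 0.0248]
tcp_rot: [0.997, -0.078, -0.0, -0.0]
wrist_force: [0.6, 0.8, 0.4]
finger_gap: 0.0238
```

```bash
python3 - <<'E'
from h import *
o=get_obs();print(o["tool_pos"],o["finger_gap"],Ro.from_quat(o["tcp_rot"]).as_matrix()[:,0])
p,d=eyes.grab_frame("scene");cv2.imwrite("pics/a4.png",cv2.resize(p[90:230,190:360,::-1],(729,600),interpolation=cv2.INTER_CUBIC))
E
```

```text
[ 0.55289113 -0.25242163  0.02477425] 0.023835072533854106 [ 9.87740913e-01 -1.56100370e-01 -7.50745639e-04]
```

View pics/a4.png

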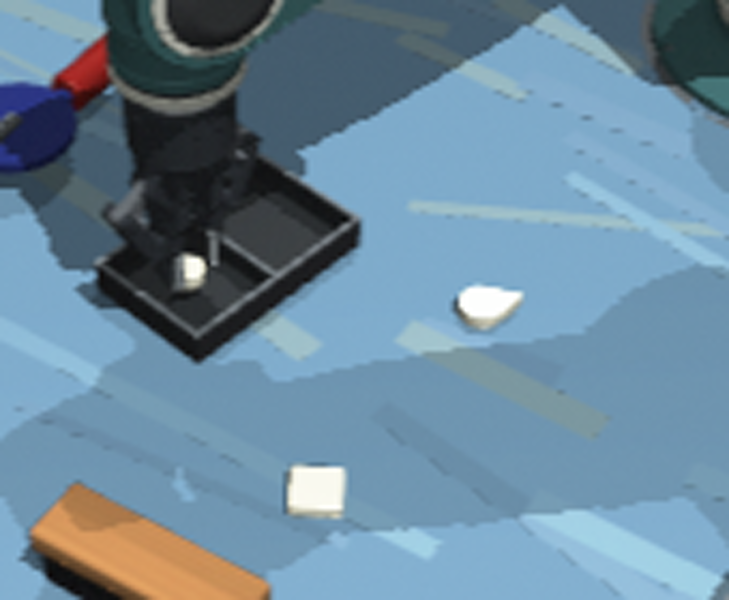

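The small disc is held inside tray2's far compartment at (190,272), clear of the walls.

>>> {"fn": "servo_tool", "kwargs": {
  "moves": [
    [[0,0,0.01],[0,0,0]],
    [[0,0,0.006],[0,0,0]],
    [[0,0,0.0045],[0,0,0]],
    [[0,0,0],[0,0,0]],
    [[0,0,0],[0,0,0]]
  ]
}}

```text
time_s: 18.72
tool_pos: [0.5533, -0.2527, 0.0091]
tcp_rot: [0.997, -0.078, 0.0, 0.0]
wrist_force: [-2.1, -0.2, 7.1]
finger_gap: 0.0237
```

>>> {"fn": "servo_tool", "kwargs": {
  "moves": [
    [[0,0,0],[0,0,0]],
    [[0,0,0],[0,0,0]],
    [[0,0,0],[0,0,0]],
    [[0,0,-0.015],[0,0,0]],
    [[0,0,-0.03],[0,0,0]],
    [[0,0,-0.03],[0,0,0]],
    [[-0.017,-0.021,0],[0,0,0]],
    [[-0.027,-0.0335,0],[0,0,0]],
    [[-0.027,-0.0335,0],[0,0,0]],
    [[-0.027,-0.0335,0],[0,0,0]]
  ],
  "grip": 0.2
}}

```text
time_s: 19.55
tool_pos: [0.4899, -0.1433, 0.0691]
tcp_rot: [0.997, -0.079, 0.0, -0.0]
wrist_force: [1.2, 1.1, 0.2]
finger_gap: 0.0342
```

>>> {"fn": "servo_tool", "kwargs": {
  "moves": [
    [[-0.027,-0.0335,0],[0,0,0]],
    [[-0.027,-0.0335,0],[0,0,0]],
    [[-0.018,-0.0215,0],[0,0,-0.079]],
    [[0,0,0],[0,0,-0.079]],
    [[0,0,0],[0,0,-0.079]],
    [[0,0,0],[0,0,-0.079]],
    [[0,0,0],[0,0,-0.079]],
    [[0,0,0],[0,0,-0.079]],
    [[0,0,0],[0,0,-0.079]],
    [[0,0,0],[0,0,-0.079]]
  ]
}}

```text
time_s: 20.38
tool_pos: [0.445, -0.0654, 0.0693]
tcp_rot: [0.913, 0.409, 0.0, 0.0]
wrist_force: [-0.5, -0.0, -0.1]
finger_gap: 0.034
```

>>> {"fn": "servo_tool", "kwargs": {
  "moves": [
    [[0,0,0.02],[0,0,-0.079]],
    [[0,0,0.02],[0,0,0]],
    [[0,0,0.01],[0,0,0]],
    [[0,0,0],[0,0,0]],
    [[0,0,0],[0,0,0]],
    [[0,0,0],[0,0,0]]
  ],
  "grip": -0.12
}}

```text
time_s: 20.88
tool_pos: [0.4454, -0.0654, 0.0294]
tcp_rot: [0.887, 0.461, 0.0, 0.0]
wrist_force: [1.0, 0.8, 0.4]
finger_gap: 0.0481
```

```bash
python3 - <<'E'
from h import *
o=get_obs();print(o["tool_pos"],o["finger_gap"],Ro.from_quat(o["tcp_rot"]).as_matrix()[:,0])
p,d=eyes.grab_frame("scene");cv2.imwrite("pics/a5.png",cv2.resize(p[90:230,190:360,::-1],(729,600),interpolation=cv2.INTER_CUBIC))
E
```

```text
[ 0.44535002 -0.06543704  0.02944983] 0.0480551942454308 [5.74038849e-01 8.18827984e-01 3.63352138e-04]
```

View pics/a5.png

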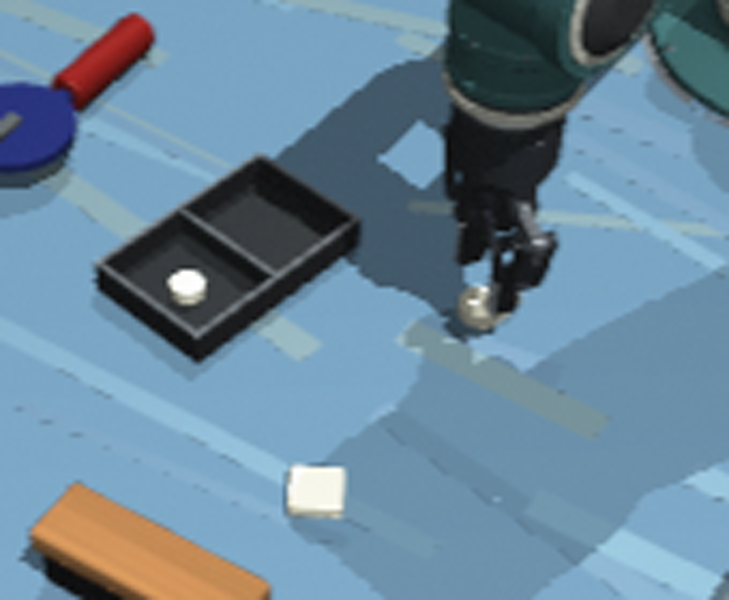

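The small disc lies flat in its compartment at (187,287), and the gripper straddles the teardrop's round end at (480,308). Going down to grasp it.

>>> {"fn": "servo_tool", "kwargs": {
  "moves": [
    [[0,0,0.015],[0,0,0]],
    [[0,0,0.012],[0,0,0]],
    [[0,0,0.005],[0,0,0]],
    [[0,0,0],[0,0,0]],
    [[0,0,0],[0,0,0]]
  ]
}}

```text
time_s: 21.35
tool_pos: [0.4447, -0.0653, 0.0024]
tcp_rot: [0.887, 0.462, -0.0, -0.0]
wrist_force: [0.4, -0.8, -0.3]
finger_gap: 0.0477
```

>>> {"fn": "servo_tool", "kwargs": {
  "moves": [
    [[0,0,0],[0,0,0]],
    [[0,0,0],[0,0,0]],
    [[0,0,0],[0,0,0]],
    [[0,0,0],[0,0,0]],
    [[0,0,0],[0,0,0]]
  ],
  "grip": 1
}}

```text
time_s: 21.77
tool_pos: [0.4452, -0.0654, 0.0033]
tcp_rot: [0.887, 0.462, 0.0, 0.0]
wrist_force: [-0.0, -1.3, 5.6]
finger_gap: 0.032
```

>>> {"fn": "servo_tool", "kwargs": {
  "moves": [
    [[0,0,-0.02],[0,0,0]],
    [[0,0,-0.03],[0,0,0]],
    [[0,0,-0.025],[0,0,0]],
    [[-0.015,0.018,0],[0,0,0]],
    [[-0.03,0.03,0],[0,0,0]],
    [[-0.03,0.03,0],[0,0,0]],
    [[-0.03,0.03,0],[0,0,0]],
    [[-0.03,0.03,0],[0,0,0]],
    [[-0.02,0.02,0],[0,0,0]],
    [[0,0,0],[0,0,-0.072]]
  ]
}}

```text
time_s: 22.6
tool_pos: [0.4775, -0.2429, 0.0626]
tcp_rot: [0.861, 0.509, -0.0, 0.0]
wrist_force: [0.7, 1.0, -0.2]
finger_gap: 0.0318
```

>>> {"fn": "servo_tool", "kwargs": {
  "moves": [
    [[0,0,0],[0,0,-0.072]],
    [[0,0,0],[0,0,-0.072]],
    [[0,0,0],[0,0,-0.072]],
    [[0,0,0.015],[0,0,0]],
    [[0,0,0.02],[0,0,0]],
    [[0,0,0.01],[0,0,0]],
    [[0,0,0],[0,0,0]],
    [[0,0,0],[0,0,0]]
  ]
}}

```text
time_s: 23.27
tool_pos: [0.477, -0.2392, 0.0262]
tcp_rot: [0.761, 0.648, -0.0, -0.001]
wrist_force: [-0.1, 0.1, 0.2]
finger_gap: 0.0322
```

```bash
python3 - <<'E'
from h import *
o=get_obs();print(o["tool_pos"],o["finger_gap"],Ro.from_quat(o["tcp_rot"]).as_matrix()[:,0])
p,d=eyes.grab_frame("scene");cv2.imwrite("pics/a6.png",cv2.resize(p[90:230,190:360,::-1],(729,600),interpolation=cv2.INTER_CUBIC))
E
```

```text
[ 0.47703757 -0.23922029  0.02621655] 0.03224044301928907 [1.59514399e-01 9.87195511e-01 4.23925979e-04]
```

View pics/a6.png

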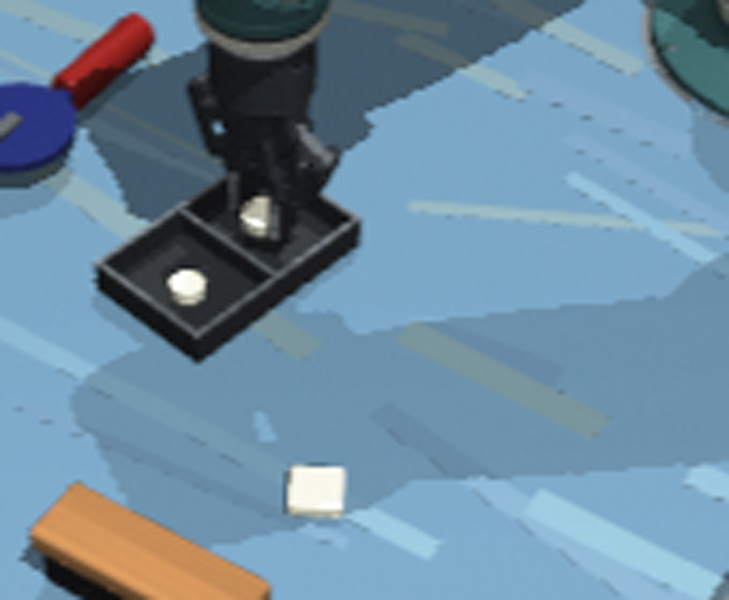

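The teardrop hangs inside tray2's near compartment at (262,215), clear of the walls. Lowering it to the floor.

>>> {"fn": "servo_tool", "kwargs": {
  "moves": [
    [[0,0,0.012],[0,0,0]],
    [[0,0,0.008],[0,0,0]],
    [[0,0,0.0035],[0,0,0]],
    [[0,0,0],[0,0,0]],
    [[0,0,0],[0,0,0]]
  ]
}}

```text
time_s: 23.73
tool_pos: [0.4773, -0.2394, 0.0078]
tcp_rot: [0.761, 0.649, -0.0, -0.0]
wrist_force: [-0.6, -0.5, -0.0]
finger_gap: 0.0322
```

>>> {"fn": "servo_tool", "kwargs": {
  "moves": [
    [[0,0,0.0014],[0,0,0]],
    [[0,0,0],[0,0,0]],
    [[0,0,0],[0,0,0]]
  ]
}}

```text
time_s: 23.98
tool_pos: [0.4775, -0.2395, 0.0073]
tcp_rot: [0.761, 0.649, 0.0, 0.0]
wrist_force: [-2.4, 1.0, 4.6]
finger_gap: 0.0322
```

>>> {"fn": "servo_tool", "kwargs": {
  "moves": [
    [[0,0,0],[0,0,0]],
    [[0,0,0],[0,0,0]],
    [[0,0,0],[0,0,0]],
    [[0,0,-0.01],[0,0,0]],
    [[0,0,-0.03],[0,0,0]],
    [[0,0,-0.045],[0,0,0]],
    [[0,0,-0.045],[0,0,0]],
    [[0,0,-0.045],[0,0,0]],
    [[0,0,0],[0,0,0]],
    [[0,0,0],[0,0,0]]
  ],
  "grip": 0.0
}}

```text
time_s: 24.82
tool_pos: [0.4782, -0.2398, 0.1497]
tcp_rot: [0.761, 0.649, 0.001, 0.002]
wrist_force: [0.2, 0.3, -1.2]
finger_gap: 0.0427
```

```bash
python3 - <<'E'
from h import *
o=get_obs();print(o["time_s"],o["tool_pos"],o["finger_gap"],o["wrist_force"])
for n in("scene","top"):
    p,d=eyes.grab_frame(n);cv2.imwrite(f"pics/f_{n}.png",cv2.resize(p[70:310,40:500,::-1] if n=="top" else p[80:290,130:450,::-1],(800,525 if n=="scene" else 417),interpolation=cv2.INTER_CUBIC))
E
```

```text
24.8167 [ 0.47817804 -0.23983665  0.14971535] 0.04273107267673559 [ 0.2438581   0.33759545 -1.16217085]
```

View pics/f_scene.png

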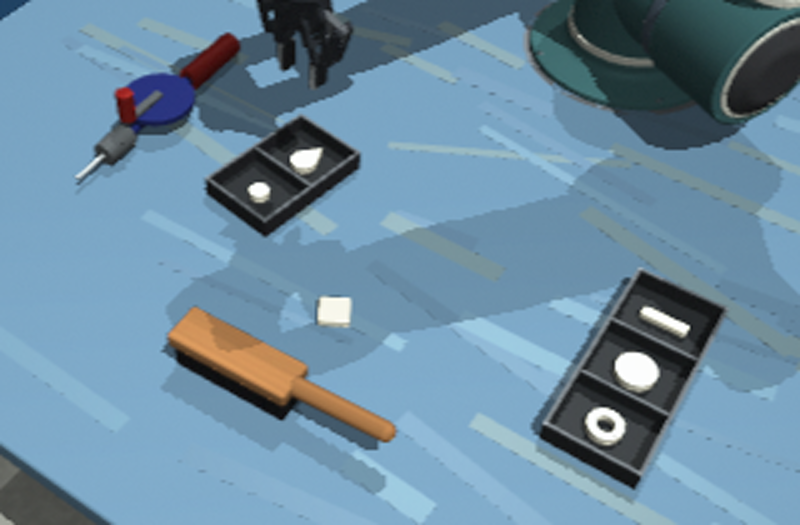

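View pics/f_top.png

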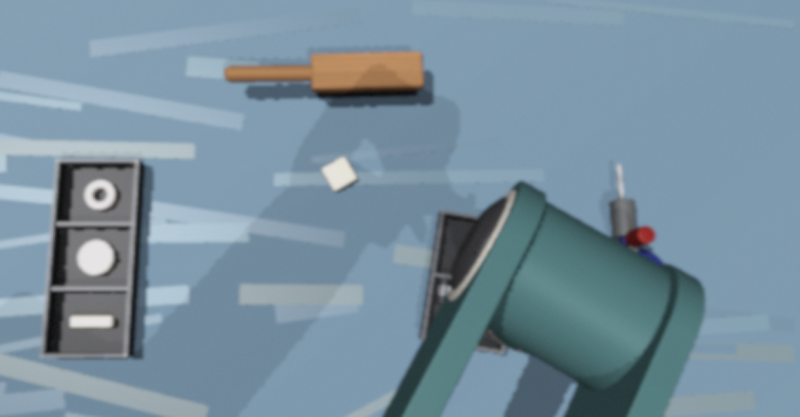

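All five pieces lie flat, one per compartment. In the scene view they are the bar (665,320), disc (636,371), ring (605,426), teardrop (305,158) and small disc (260,191). The square, brush and drill look unmoved, and the gripper is clear, so I'm handing the job in.

```bash
python3 -c "
from rig import order
print(order.finish_job())"
```

```text
the job is handed in; nothing more can be done
None
```

Both kits are made up and the job was handed in at about 25 s of the 112 s allowed. The large disc, ring and bar are in the three-compartment tray, and the teardrop and small disc are in the two-compartment tray. Each piece was lowered to the tray floor before I opened the gripper.

- **Final pictures:** All five pieces lie flat, one to a compartment. The square, brush and drill show no visible movement, judged by eye, and the gripper was about 12 cm above the trays. The arm hid most of the two-compartment tray from the top camera, so that tray was checked in the scene view only.
- **Readings:** The finger opening read 1 to 2 mm under the given size for every piece, which I took as a constant offset. The force at set-down read 4 to 7 N for four pieces. The large disc read only 1.2 N, so its touchdown was judged by height. Readings at the end of each move never exceeded about 8 N at the wrist.

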